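# Fit a mixing head's taper to a bench mixer and tap it home

### The job

Fit the plain flat-topped round head (the mid-sized plug, not the wide dish or the slim hollow cup) from the white rail to the bench mixer: stand its tapered shank in the steel taper socket on top of the mixer and let go of it there without driving it in. Then tap or press its flat top straight down with the closed gripper until the head and socket sleeve are fully home, and come away.

Things in the scene. Friction and masses are not known exactly. Their poses are not given: they have to be found in the camera images.
- plug_mid (a point): Head to fit: grey upright cylinder, 48 mm diameter, 46 mm tall, flat top with a 36 mm dark pad; below it a steel tapered shank 38 mm long (27 mm wide at the shoulder, 10 mm at the tip); about 0.18 kg. This point: on the axis, half-way up the cylinder; top 23 mm above it, shoulder 23 mm below, shank tip 61 mm below. z up; y lies along the rail at the start.
- socket (a point): Centre of the top rim of the steel taper socket on the fixed white mixer (170 x 130 mm, 85 mm high; black nose 56 mm across, top 130 mm above the bench); z up; moves with the sleeve. Mouth 29 mm wide (38 outside), narrowing to 10 at 42 mm depth: the shank finds its way in from 8 mm off centre. A seated head's shoulder rests on the rim, its half-way point 23 mm above this point.
- sleeve (a joint): How far the socket sleeve is driven down into the mixer (m): 0 = up, rim 141.5 mm above the bench; 0.010 = fully home on a stop, rim 131.5 mm above the bench, about level with the nose. Starts at 0 to 0.002. Slides stiffly, no spring, stays where left: the head's weight does not move it, a push of about 10 N does.
- rail: White fixed rail, 46 mm wide (x), 300 mm long (y), 55 mm high; origin under its centre. Three heads stand in it 100 mm apart along y, in any order, shoulders on its top, shanks down in holes: the plug, a wide dish head (76 mm across, 23 mm tall) and a slim hollow cup head (33 to 40 mm across, 40 mm tall). Only the plug is needed.
Mind the look-alikes: they are no part of the job. What is shaped like the part that bears plug_mid but orange is not meant. Of the things that look like the part that bears socket, take the one that is farthest from the robot's base at the start.

How it is judged:
On the way:
1. the head stands in the socket and has been let go, the sleeve not yet driven down by more than 6 of its 10 mm (horizontal distance between plug_mid and socket below 0.008 m and z of plug_mid in the frame of socket below 0.029 m and angle between plug_mid's own z axis and vertical below 0.17 rad and contact force between plug and the fingers below 0.1 N and value of joint sleeve below 0.006 m), for 0.2 s.
At the end, for the whole second after the job is handed in: The flat-topped plug head stands in the mixer's socket, at rest, within 8 mm of its axis and 10 degrees of upright, its shoulder within 5 mm of the rim, and the sleeve is driven down by at least 7.5 of its 10 mm (value of joint sleeve above 0.0075 m and horizontal distance between plug_mid and socket below 0.008 m and z of plug_mid in the frame of socket below 0.028 m and angle between plug_mid's own z axis and vertical below 0.17 rad and linear speed of plug below 0.02 m/s); the robot touches nothing.
It also fails if it takes over 51 s, if anything falls off the work surface, if the arm or the gripper's body presses on something with over 40 N, if the wrist force passes 120 N, or if a joint passes its speed limit or range.

### The arm

A 6-joint arm with a two-finger parallel gripper is mounted at the origin on the work surface. World frame = base frame: x ahead of the robot, y to its left, z up, the work surface at z = 0. Lengths are in m, angles in rad, forces in N, time in s.
With the tool pointing down it reaches from about 0.35 to 0.85 m from the base axis. Payload 8.1 kg.
Tool frame: the origin (TCP) lies on the centre line of the jaws, within the pads' length; the fingertips stand robot.tip_extent ahead of it and the grasp point (between the pads) lies 11 mm behind it (robot.tip_extent is the distance from the TCP to the fingertips, in m); y points along the fingers, z is the direction in which the jaws open and shut, and the axes are right-handed (so a half turn about y gives the same grasp; the last joint's range is limited). The gripper opens to 93 mm and grips with 3 to 60 N. Pads are 15 mm wide; open, the fingers measure 128 mm over their backs; the gripper's body (75 mm by 188 mm) begins 65 mm behind the grasp point.
Start: joints at [1.16, 0.13, 1.488, -0, 1.523, -0.085], TCP at [0.192, 0.568, 0.227] pointing down, gripper open.
Joint ranges: [-2.96, 2.96], [-0.89, 2.26], [0.02, 2.5], [-1.34, 4.48], [0, 2.73], [-2.66, 2.66]. Speed limits (rad/s): [2.39, 2.39, 2.79, 3.14, 3.14, 3.14].

### API

Orientations are given as a rotation vector (axis times angle).
In Python, from plant import monitor, optics, robot gives the robot as it stands.
- The arm moves only by the shell command python3 -m inch 'ROWS' [OPENING] [FORCE]. ROWS is JSON, a list that holds one entry, the list of rows, each a list of 6 numbers: the shift along the tool's x, y, z in mm, then the turn, a rotation vector about the tool's x, y, z in rad. A call has 1 to 8 rows; each row shifts and turns the commanded pose from where the row before left it, along the tool's axes as they then stand; what a row does not reach is not made up. A row lasts 1/8 s, in which the tool goes at most 62.5 mm and 10.7 degrees, less where a joint would pass 70% of its speed; a pose out of reach is approached as far as the arm can. A call is refused whole if a number of a shift passes 62.5 or a number of a turn 0.188, either way. A call with a gripper value outside its range is refused whole. OPENING is the finger opening in mm, from 0 to 93, set as the call begins (- or left out, the last holds). The fingers move at their own pace and stop on an object; FORCE is the grip in N (left out, the last holds). Time passes only in rows, so rows that do not move let the fingers close. It gives the time, the measured TCP pose, the force and the opening at its end, in the units of the state.
- monitor.read_state(): the state, without advancing time (a new reading comes with each control period).
- optics.read_camera(name): name is "scene" or "top"; returns a dict with "image" (384x512x3 uint8, blue, green, red), "fx", "fy", "cx", "cy" (pixels), "rvec" (rotation vector, rad) and "tvec" (3), from world to camera coordinates, as OpenCV has them. Camera axes: x right, y down, z forward; pixel columns grow to the right and rows downward; lengths in m; the calibration is good to about 2 mm. A picture is of the moment at which its call begins. There is no depth.
- robot.close_job(): hands the job in, once; it reports no verdict.
The state is a dict: "t": time; "q": joint angles; "dq": joint speeds; "joint_torque": joint torques, N m; "tool_pos": TCP position; "orientation": TCP orientation; "force": force on the tool from outside, world axes, zero at the start; "wrist_torque": the same for the moment, N m; "opening": finger opening in m.
Only numpy, scipy, OpenCV 4.12 (cv2) and the standard library are available. Lean on these libraries where they do the work, as an engineer would, in place of code of your own. Each camera call takes 0.05 s, during which the arm holds its last target.

## Working session

There is one attempt and no reset: what is moved stays moved. The work goes in short steps, Python scripts to look and compute and a shell command to move; the robot and the scene stay as the last step left them, time stands still between calls to the robot, and variables do not carry over. Pictures are saved under pics/ and viewed, and the job is handed in when it is done.

```bash
mkdir -p pics; ls; cat > h.py <<'E'
import numpy as np,cv2
from plant import monitor,optics,robot
def cam(n):
    c=optics.read_camera(n); c['R']=cv2.Rodrigues(np.array(c['rvec'],float))[0]; c['t']=np.array(c['tvec'],float).ravel(); return c
def ray(c,u,v):
    d=c['R'].T@np.array([(u-c['cx'])/c['fx'],(v-c['cy'])/c['fy'],1]); return -c['R'].T@c['t'],d
def onz(c,u,v,z):
    o,d=ray(c,u,v); return o+d*(z-o[2])/d[2]
def proj(c,p):
    q=c['R']@np.array(p)+c['t']; return np.array([c['fx']*q[0]/q[2]+c['cx'],c['fy']*q[1]/q[2]+c['cy']])
E
python3 - <<'E'
from h import *
for n in('scene','top'):
    c=cam(n); cv2.imwrite(f'pics/{n}0.png',cv2.resize(c['image'],(768,576),interpolation=cv2.INTER_CUBIC)); print(n,c['fx'],c['cx'],c['cy'],-c['R'].T@c['t'],c['R'][2])
s=monitor.read_state();print(s,robot.tip_extent)
import scipy.spatial.transform as T;print(T.Rotation.from_rotvec(s['orientation']).as_matrix())
E
```

```text
pics
scene 459.12767150261385 261.3284679229305 197.86128529504546 [1.28117997 0.09496888 0.68156132] [-0.81575732 -0.10587899 -0.56862082]
top 451.01254244447875 267.1566327380429 193.00168689274926 [ 0.30859026 -0.03670035  1.09791687] [ 0.16766223 -0.00113857 -0.98584384]
{'t': 0.1, 'q': array([ 1.15958949e+00,  1.31108660e-01,  1.48916514e+00,  1.07513831e-05,
        1.52299522e+00, -8.53806458e-02]), 'dq': array([ 0.00117385, -0.00241507, -0.00170845, -0.00166616,  0.00115624,
       -0.00046532]), 'joint_torque': array([ 1.80401224e-03, -5.61340570e+01, -4.93096519e+01,  7.71089201e-02,
        2.91980035e-02, -6.60604746e-05]), 'tool_pos': array([0.19181893, 0.56798523, 0.22568146]), 'orientation': array([-1.55725514,  0.25608896, -0.25542293]), 'force': array([ 0.10562593, -0.00433342, -0.03900689]), 'wrist_torque': array([-0.07747886, -0.02210347,  0.01141465]), 'opening': 0.09308600549743998} 0.008
[[ 9.47386373e-01 -6.79914572e-04  3.20091545e-01]
 [-3.20092230e-01 -1.53233146e-03  9.47385147e-01]
 [-1.53654620e-04 -9.99998595e-01 -1.66934532e-03]]
```

View pics/scene0.png

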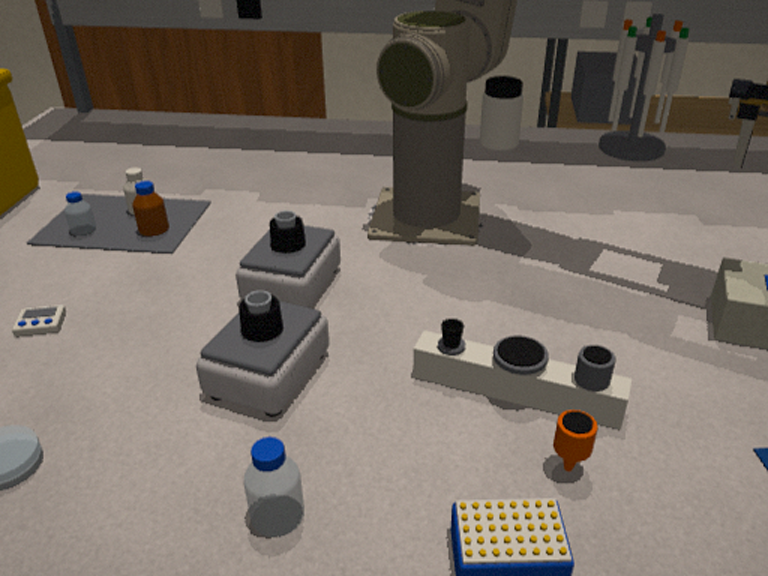

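View pics/top0.png

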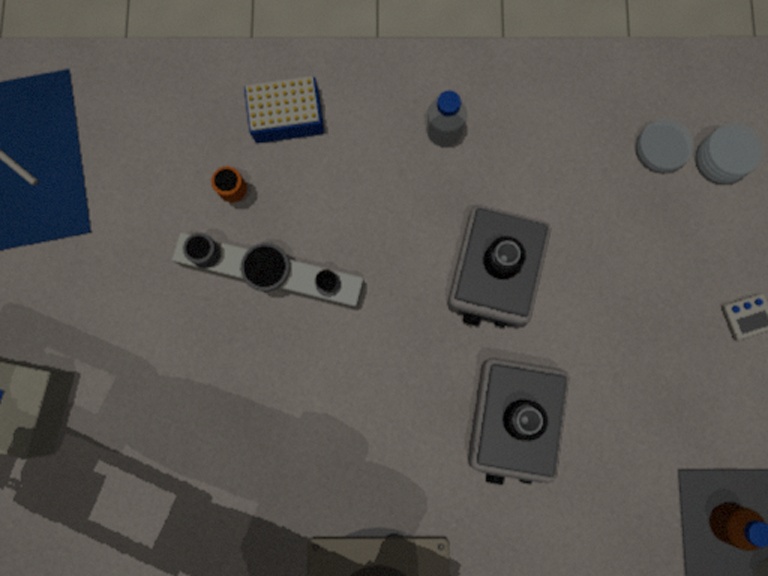

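The top view has the robot base at the bottom, and pixels here are in the 768x576 pictures.
- **Heads:** the grey flat-topped one is at top (200,248) and scene (595,366). The wide dish is at top (266,267) and the slim cup at top (327,281). The orange look-alike, off the rail, is at top (229,183), so I rule it out.
- **Sockets:** the two are at top (508,252) and top (527,420). The first is farther from the base, so it's the one meant.

I'll confirm both with crops and measure them.

```bash
python3 - <<'E'
from h import *
T=cam('top');S=cam('scene')
def crop(c,u,v,r=40): 
    i=c['image'][int(v)-r:int(v)+r,int(u)-r:int(u)+r]; return cv2.resize(cv2.convertScaleAbs(i,alpha=1.6),(380,290),interpolation=cv2.INTER_CUBIC)
im=np.vstack([np.hstack([crop(T,133,165,30),crop(T,338,168,30)]),np.hstack([crop(S,397,244,30),crop(S,173,205,30)])])
cv2.imwrite('pics/crop1.png',im)
k=1.5
for n,t,s,z in (('plugtop',(200,248),(595,353),.101),('dish',(266,267),(520,352),.078),('cup',(327,281),(452,326),.095),('sock',(508,252),(259,300),.1405),('sock2',(527,420),(286,218),.1405)):
    a=onz(T,t[0]/k,t[1]/k,z);b=onz(S,s[0]/k,s[1]/k,z);
    print(n,a.round(4),b.round(4),np.hypot(*a[:2]).round(3))
E
```

```text
plugtop [0.5419 0.2652 0.101 ] [0.5463 0.2699 0.101 ] 0.603
dish [0.5173 0.1693 0.078 ] [0.5273 0.1747 0.078 ] 0.544
cup [0.4922 0.0732 0.095 ] [0.5016 0.0789 0.095 ] 0.498
sock [ 0.5264 -0.1933  0.1405] [ 0.5343 -0.1864  0.1405] 0.561
sock2 [ 0.2873 -0.2132  0.1405] [ 0.2977 -0.2091  0.1405] 0.358
```

View pics/crop1.png

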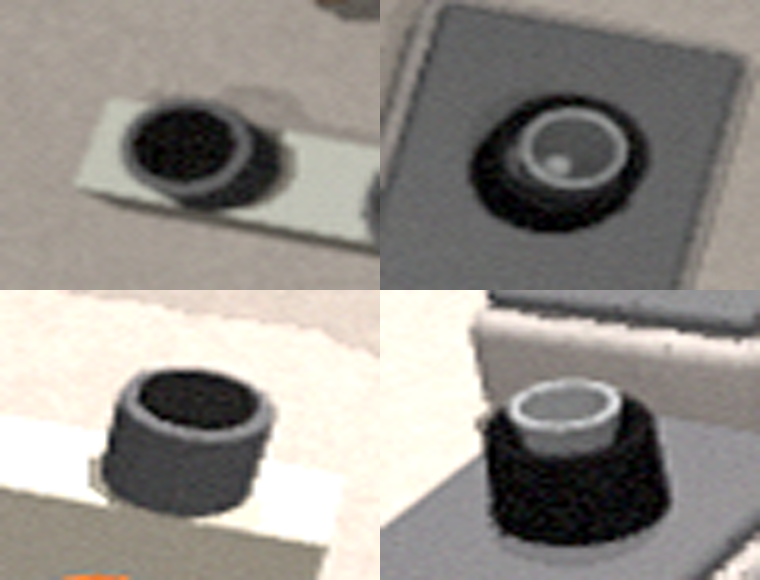

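The crops confirm them: a grey body with a flat dark pad on the rail, and a steel socket in the black nose. Next I'll refine with contours and two-view triangulation.

```bash
python3 - <<'E'
from h import *
T=cam('top');S=cam('scene')
def tri(t,s):
    o1,d1=ray(T,*t);o2,d2=ray(S,*s);A=[];b=[]
    for o,d in((o1,d1),(o2,d2)):
        d=d/np.linalg.norm(d);P=np.eye(3)-np.outer(d,d);A.append(P);b.append(P@o)
    return np.linalg.lstsq(np.vstack(A),np.hstack(b),rcond=None)[0]
def blob(c,u,v,r,lo,hi):
    g=cv2.cvtColor(c['image'],cv2.COLOR_BGR2GRAY);m=np.zeros_like(g);u0,v0=int(u),int(v)
    w=cv2.inRange(g,lo,hi);m[v0-r:v0+r,u0-r:u0+r]=w[v0-r:v0+r,u0-r:u0+r]
    cs,_=cv2.findContours(m,cv2.RETR_EXTERNAL,cv2.CHAIN_APPROX_NONE)
    x=max(cs,key=cv2.contourArea);e=cv2.fitEllipse(cv2.convexHull(x));return e
for c,n,ps in((T,'top',[(132.8,165.2),(338.6,168.4)]),(S,'scene',[(398.4,237.6),(172.4,199.2)])):
    g=cv2.cvtColor(c['image'],cv2.COLOR_BGR2GRAY)
    for u,v in ps:
        print(n,'row',g[int(v),int(u)-18:int(u)+19].tolist());print('col',g[int(v)-18:int(v)+19,int(u)].tolist())
print('plug',tri((132.8,165.2),(398.4,237.6)),onz(T,132.8,165.2,.101),onz(S,398.4,237.6,.101))
print('sock',tri((338.6,168.4),(172.4,199.2)),onz(T,338.6,168.4,.1405),onz(S,172.4,199.2,.1405))
E
```

```text
top row [99, 98, 99, 111, 118, 117, 120, 108, 69, 52, 21, 9, 12, 13, 9, 18, 12, 15, 20, 7, 10, 10, 9, 5, 9, 20, 45, 62, 46, 23, 21, 13, 35, 58, 84, 108, 121]
col [101, 98, 100, 99, 99, 101, 99, 93, 75, 54, 31, 14, 6, 12, 12, 14, 11, 7, 20, 8, 10, 10, 8, 11, 5, 27, 54, 61, 44, 19, 33, 45, 53, 71, 93, 99, 101]
top row [64, 63, 51, 21, 3, 16, 13, 20, 39, 48, 72, 77, 43, 47, 47, 49, 52, 49, 51, 53, 47, 49, 52, 48, 44, 71, 81, 26, 9, 11, 44, 64, 59, 63, 60, 61, 63]
col [59, 60, 63, 60, 62, 60, 57, 42, 15, 10, 64, 82, 65, 52, 52, 52, 47, 49, 51, 50, 49, 51, 53, 47, 43, 75, 76, 33, 28, 12, 14, 11, 8, 7, 0, 11, 47]
scene row [157, 154, 155, 159, 150, 85, 68, 93, 76, 28, 9, 15, 21, 18, 19, 21, 25, 17, 25, 22, 22, 22, 20, 28, 26, 24, 22, 41, 94, 110, 141, 162, 161, 159, 156, 160, 161]
col [145, 152, 160, 159, 159, 160, 164, 162, 161, 163, 151, 90, 24, 14, 24, 22, 19, 21, 25, 25, 20, 24, 9, 30, 81, 81, 56, 40, 39, 42, 41, 43, 45, 43, 39, 41, 43]
scene row [161, 163, 159, 159, 160, 158, 99, 63, 48, 97, 137, 74, 73, 82, 79, 77, 79, 79, 80, 81, 80, 77, 73, 69, 90, 138, 109, 11, 5, 20, 31, 67, 85, 78, 82, 78, 82]
col [128, 145, 141, 126, 106, 93, 85, 80, 83, 81, 84, 79, 100, 107, 88, 80, 77, 79, 80, 81, 81, 109, 97, 67, 63, 64, 63, 62, 37, 6, 15, 10, 13, 3, 1, 7, 10]
plug [0.54427673 0.27187365 0.09313829] [0.54223204 0.26643634 0.101     ] [0.55307526 0.2725176  0.101     ]
sock [ 0.52593547 -0.19185989  0.13657948] [ 0.52555522 -0.19315865  0.1405    ] [ 0.53150558 -0.18772811  0.1405    ]
```

```bash
cat > m.py <<'E'
from h import *
from scipy.optimize import least_squares
def pad(c,u,v,th,r=13):
    g=cv2.cvtColor(c['image'],cv2.COLOR_BGR2GRAY)
    m=np.zeros_like(g);cv2.circle(m,(int(u),int(v)),r,255,-1)
    w=cv2.inRange(g,0,th)&m
    n,l,st,ce=cv2.connectedComponentsWithStats(w,connectivity=4)
    k=l[int(v),int(u)];return ce[k],st[k]
def solve(T,S,t,s,z):
    f=lambda p:np.r_[proj(T,[p[0],p[1],z])-t,proj(S,[p[0],p[1],z])-s]
    r=least_squares(f,onz(T,*t,z)[:2]);return r.x,r.fun
E
python3 - <<'E'
from m import *
T=cam('top');S=cam('scene')
t,st=pad(T,131,164,33,11);s,ss=pad(S,398,236,34,12);print('pad',t,st,s,ss)
print(solve(T,S,t,s,.101),onz(T,*t,.101),onz(S,*s,.101))
# socket rim bright ring
def ring(c,u,v,lo,hi,r=13):
    g=cv2.cvtColor(c['image'],cv2.COLOR_BGR2GRAY);m=np.zeros_like(g);cv2.circle(m,(u,v),r,255,-1)
    w=cv2.inRange(g,lo,hi)&m
    cs,_=cv2.findContours(w,cv2.RETR_EXTERNAL,cv2.CHAIN_APPROX_NONE);x=max(cs,key=lambda q:cv2.contourArea(cv2.convexHull(q)))
    e=cv2.fitEllipse(cv2.convexHull(x));return e
a=ring(T,338,168,58,255,11);b=ring(S,172,199,88,255,13);print(a,b)
for z in(.1415,.1395):print(solve(T,S,a[0],b[0],z),onz(T,*a[0],z),onz(S,*b[0],z))
# rail corners for direction: white mask in top
g=T['image'];w=cv2.inRange(cv2.cvtColor(g,cv2.COLOR_BGR2GRAY),110,255);w[:, :105]=0;w[:,250:]=0;w[:145]=0;w[210:]=0
ys,xs=np.nonzero(w);r=cv2.minAreaRect(np.c_[xs,ys].astype(np.float32));bx=cv2.boxPoints(r);print(r);
P=[onz(T,*q,.055)[:2] for q in bx];print(np.round(P,4), 'rail ctr',np.mean(P,0))
E
```

```text
pad [131.54973822 164.57068063] [124 157  16  16 191] [397.63905325 236.33136095] [389 231  18  12 169]
(array([0.54583339, 0.27094251]), array([-0.6605906 , -0.91944622, -0.48281659, -1.10962176])) [0.54369558 0.26933993 0.101     ] [0.54924723 0.27148894 0.101     ]
((337.9276428222656, 168.31561279296875), (16.511751174926758, 16.993379592895508), 91.15199279785156) ((171.56072998046875, 198.17404174804688), (10.531801223754883, 18.259689331054688), 82.25028228759766)
(array([ 0.52653834, -0.19114031]), array([-0.19679193, -0.45906096, -0.13547686, -0.83746093])) [ 0.52551719 -0.19154005  0.1415    ] [ 0.52947683 -0.18998936  0.1415    ]
(array([ 0.52610175, -0.19152392]), array([-0.15780696, -0.05866597, -0.14294177, -0.17626071])) [ 0.52597081 -0.19186384  0.1395    ] [ 0.52669306 -0.19104464  0.1395    ]
((177.7058868408203, 178.67649841308594), (125.39091491699219, 18.432706832885742), 14.03624439239502)
[[0.5356 0.3225]
 [0.5791 0.3142]
 [0.5052 0.0242]
 [0.4627 0.0342]] rail ctr [0.52064941 0.17377475]
```

Both views agree to about 3 mm. The plug also fits the rail geometry: the rail centre plus 100 mm along the rail gives (0.545, 0.271). So the plug is at about (0.5452, 0.2707) and the socket at about (0.5262, -0.1914). I'll work out the tool-axis rows, with the jaws across the rail.

```bash
cat > go.py <<'E'
from h import *
import sys
from scipy.spatial.transform import Rotation as R
def plan(target,yaw,n,show=True):
    s=monitor.read_state();M=R.from_rotvec(s['orientation']).as_matrix();p=s['tool_pos']
    tz=np.array([np.cos(yaw),np.sin(yaw),0]);ty=np.array([0,0,-1.]);G=np.c_[np.cross(ty,tz),ty,tz]
    rel=R.from_matrix(M.T@G).as_rotvec();print('t',s['t'],'pos',p.round(4),'F',s['force'].round(1),'op',s['opening'],'q',s['q'].round(2));print('turn',rel.round(4))
    d=(np.array(target)-p)/n
    C=M
    for i in range(n):
        print((C.T@d*1000).round(1),(rel/n).round(4));C=C@R.from_rotvec(rel/n).as_matrix()
if __name__=='__main__':
    a=list(map(float,sys.argv[1:]));plan(a[:3],np.radians(a[3]),int(a[4]))
E
python3 go.py 0.5452 0.2707 0.2 -14.2 8
```

```text
t 0.4 pos [0.192  0.5684 0.2265] F [ 0.1  0.5 -0.6] op 0.09292065499427912 q [ 1.16  0.13  1.49 -0.    1.52 -0.09]
turn [2.0000e-04 1.4929e+00 2.0000e-04]
[ 53.7   3.3 -21.1] [0.     0.1866 0.    ]
[ 56.7   3.3 -10.8] [0.     0.1866 0.    ]
[57.7  3.3 -0.1] [0.     0.1866 0.    ]
[56.8  3.3 10.6] [0.     0.1866 0.    ]
[53.8  3.3 21. ] [0.     0.1866 0.    ]
[49.   3.3 30.6] [0.     0.1866 0.    ]
[42.4  3.3 39.2] [0.     0.1866 0.    ]
[34.4  3.3 46.3] [0.     0.1866 0.    ]
```

```bash
python3 -m inch '[[[54,3,-21,0,0.186,0],[57,3,-11,0,0.186,0],[58,3,0,0,0.186,0],[57,3,11,0,0.186,0],[54,3,21,0,0.186,0],[49,3,31,0,0.186,0],[42,3,39,0,0.186,0],[34,3,46,0,0.186,0]]]' 93 30; python3 -m inch '[[[0,0,0,0,0,0],[0,0,0,0,0,0]]]'; python3 go.py 0.5452 0.2707 0.12 -14.2 3
python3 - <<'E'
from h import *
for n in('scene','top'):
    c=cam(n); cv2.imwrite(f'pics/{n}1.png',cv2.resize(c['image'],(768,576),interpolation=cv2.INTER_CUBIC))
E
```

```text
t: 1.4
tool_pos: [0.5483, 0.2706, 0.2027]
orientation: [-1.08, 1.39, -1.39]
force: [-0.6, 1.4, 0.0]
opening: 0.093
t: 1.65
tool_pos: [0.5467, 0.272, 0.2024]
orientation: [-1.085, 1.386, -1.385]
force: [-0.8, -0.9, 0.1]
opening: 0.0926
t 1.65 pos [0.5467 0.272  0.2024] F [-0.8 -0.9  0.1] op 0.09258917500204185 q [0.38 0.17 1.49 0.   1.48 0.62]
turn [ 0.0008  0.0054 -0.0001]
[ 0.5 27.5 -0.4] [ 0.0003  0.0018 -0.    ]
[ 0.5 27.5 -0.4] [ 0.0003  0.0018 -0.    ]
[ 0.5 27.5 -0.4] [ 0.0003  0.0018 -0.    ]
```

View pics/scene1.png

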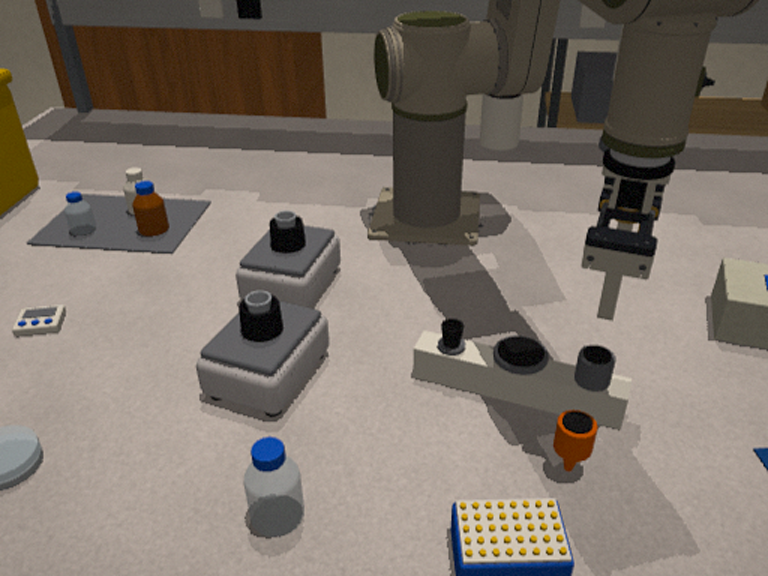

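The gripper hangs over the plug at scene (610,300), above the plug at (595,366). Before going down I'll check that the front finger clears the orange look-alike.

```bash
python3 - <<'E'
from h import *
T=cam('top');
for z in(.05,.084):print(onz(T,229/1.5,180/1.5,z))
n=np.array([.969,-.245]);print('finger back',np.array([.5452,.2707])+.064*n)
E
```

```text
[0.66642219 0.23933048 0.05      ]
[0.65481222 0.23037458 0.084     ]
finger back [0.607216 0.25502 ]
```

It clears by about 30 mm, so I'll descend to TCP z = 0.073.

```bash
python3 -m inch '[[[1.5,35,-1,0,0.005,0],[0,35,0,0,0,0],[0,30,0,0,0,0],[0,20,0,0,0,0],[0,9,0,0,0,0],[0,0,0,0,0,0],[0,0,0,0,0,0]]]' ; python3 go.py 0.5452 0.2707 0.073 -14.2 1
```

```text
t: 2.68
tool_pos: [0.5465, 0.2712, 0.0751]
orientation: [-1.079, 1.388, -1.389]
force: [0.1, -0.1, -0.3]
opening: 0.0932
t 2.675 pos [0.5465 0.2712 0.0751] F [ 0.1 -0.1 -0.3] op 0.09318152623622449 q [0.38 0.27 1.61 0.   1.26 0.62]
turn [-0.0018  0.     -0.0013]
[ 0.8  2.1 -1.2] [-0.0018  0.     -0.0013]
```

```bash
python3 -m inch '[[[0.8,2,-1,0,0,0],[0,0,0,0,0,0]]]'; python3 -m inch '[[[0,0,0,0,0,0],[0,0,0,0,0,0],[0,0,0,0,0,0],[0,0,0,0,0,0],[0,0,0,0,0,0],[0,0,0,0,0,0],[0,0,0,0,0,0],[0,0,0,0,0,0]]]' 30 30; python3 - <<'E'
from h import *
ims=[cv2.resize(cam(n)['image'][y:y+150,x:x+200],(400,300),interpolation=cv2.INTER_CUBIC) for n,x,y in(('scene',300,130),('top',40,90))]
cv2.imwrite('pics/g1.png',np.hstack(ims))
E
```

```text
t: 2.92
tool_pos: [0.5446, 0.2702, 0.072]
orientation: [-1.081, 1.389, -1.39]
force: [-0.8, 0.0, -0.8]
opening: 0.093
t: 3.92
tool_pos: [0.5445, 0.2702, 0.0716]
orientation: [-1.081, 1.389, -1.39]
force: [0.5, -0.6, 0.3]
opening: 0.0475
```

View pics/g1.png

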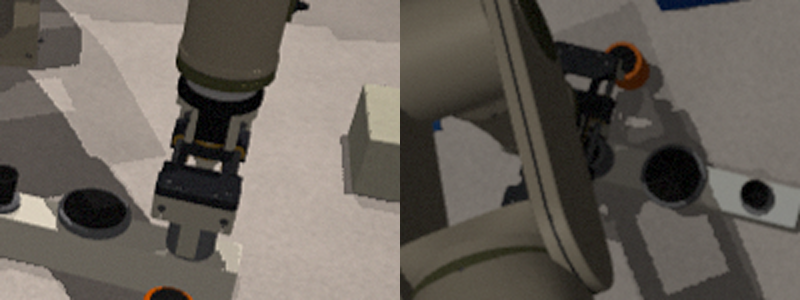

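The opening stopped at 47.5 mm, which matches the 48 mm plug, and the picture shows the fingers around it at crop (190,235). Lifting.

```bash
python3 -m inch '[[[0,-10,0,0,0,0],[0,-30,0,0,0,0],[0,-40,0,0,0,0],[0,-40,0,0,0,0],[0,-25,0,0,0,0],[0,-8,0,0,0,0],[0,0,0,0,0,0],[0,0,0,0,0,0]]]' ; python3 go.py 0.5262 -0.1914 0.224 -14.2 10;  python3 - <<'E'
from h import *
ims=[cv2.resize(cam(n)['image'][y:y+150,x:x+200],(400,300),interpolation=cv2.INTER_CUBIC) for n,x,y in(('scene',300,110),('top',40,90))]
cv2.imwrite('pics/g2.png',np.hstack(ims))
E
```

```text
t: 5.03
tool_pos: [0.5436, 0.2699, 0.2227]
orientation: [-1.084, 1.391, -1.389]
force: [-0.3, 0.3, -2.7]
opening: 0.0476
t 5.025 pos [0.5436 0.2699 0.2227] F [-0.3  0.3 -2.7] op 0.04756919161821632 q [0.38 0.15 1.47 0.   1.52 0.62]
turn [ 0.0024 -0.0001  0.0017]
[45.1 -0.1  9.6] [ 0.0002 -0.      0.0002]
[45.1 -0.1  9.6] [ 0.0002 -0.      0.0002]
[45.1 -0.1  9.6] [ 0.0002 -0.      0.0002]
[45.1 -0.1  9.6] [ 0.0002 -0.      0.0002]
[45.1 -0.1  9.6] [ 0.0002 -0.      0.0002]
[45.1 -0.1  9.6] [ 0.0002 -0.      0.0002]
[45.1 -0.1  9.6] [ 0.0002 -0.      0.0002]
[45.1 -0.1  9.6] [ 0.0002 -0.      0.0002]
[45.1 -0.1  9.6] [ 0.0002 -0.      0.0002]
[45.1 -0.1  9.6] [ 0.0002 -0.      0.0002]
```

View pics/g2.png

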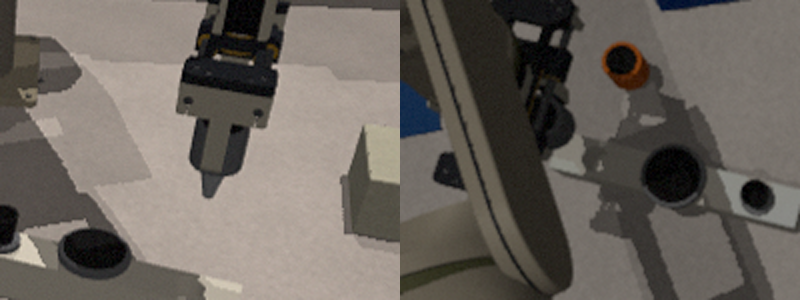

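The plug is held upright with its shank tip at scene crop (208,195), clear of the rail. Now I'll carry it over to the socket, smoothly, in two calls.

```bash
python3 -m inch '[[[15,0,3,0,0,0],[30,0,6,0,0,0],[42,0,9,0,0,0],[45,0,10,0,0,0],[45,0,10,0,0,0],[45,0,10,0,0,0],[45,0,10,0,0,0],[45,0,10,0,0,0]]]'; python3 -m inch '[[[45,0,9,0,0,0],[40,0,8,0,0,0],[30,0,6,0,0,0],[20,0,4,0,0,0],[4,0,1,0,0,0],[0,0,0,0,0,0],[0,0,0,0,0,0]]]' ; python3 go.py 0.5262 -0.1914 0.22 -14.2 1;  python3 - <<'E'
from h import *
ims=[cv2.resize(cam(n)['image'][y:y+150,x:x+200],(400,300),interpolation=cv2.INTER_CUBIC) for n,x,y in(('scene',80,90),('top',240,90))]
cv2.imwrite('pics/g3.png',np.hstack(ims))
E
```

```text
t: 6.12
tool_pos: [0.533, -0.0512, 0.2244]
orientation: [-1.082, 1.39, -1.39]
force: [0.4, 0.2, -2.6]
opening: 0.0474
t: 7.0
tool_pos: [0.527, -0.1895, 0.2246]
orientation: [-1.082, 1.389, -1.388]
force: [0.5, -0.2, -2.9]
opening: 0.0475
t 7.0 pos [ 0.527  -0.1895  0.2246] F [ 0.5 -0.2 -2.9] op 0.04753186998338418 q [-0.44  0.02  1.6   0.    1.51 -0.19]
turn [ 0.0001  0.001  -0.0003]
[ 2.   4.6 -0.3] [ 0.0001  0.001  -0.0003]
```

View pics/g3.png

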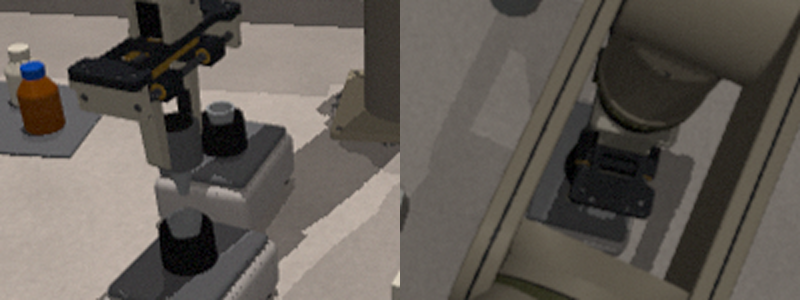

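```bash
python3 -m inch '[[[2,15,-0.5,0,0,0],[0,20,0,0,0,0],[0,10,0,0,0,0],[0,0,0,0,0,0],[0,0,0,0,0,0]]]' ; python3 go.py 0.5262 -0.1914 0.161 -14.2 1;  python3 - <<'E'
from h import *
c=cam('scene');s=monitor.read_state()['tool_pos']
print('tip pred',proj(c,s+[0,0,.0062-.061]),'rim',proj(c,[.5262,-.1914,.1405]))
cv2.imwrite('pics/g4.png',cv2.resize(c['image'][150:250,110:243],(760,570),interpolation=cv2.INTER_CUBIC))
E
```

```text
t: 7.72
tool_pos: [0.526, -0.1925, 0.18]
orientation: [-1.081, 1.389, -1.39]
force: [-0.0, -0.4, -2.0]
opening: 0.0477
t 7.725 pos [ 0.526  -0.1925  0.18  ] F [-0.  -0.4 -2. ] op 0.04769819297809314 q [-0.44  0.05  1.66 -0.    1.43 -0.19]
turn [-0.0004 -0.0002  0.0001]
[-1.1 19.  -0.1] [-0.0004 -0.0002  0.0001]
tip pred [171.67904866 203.47746431] rim [171.40624648 197.63264525]
```

View pics/g4.png

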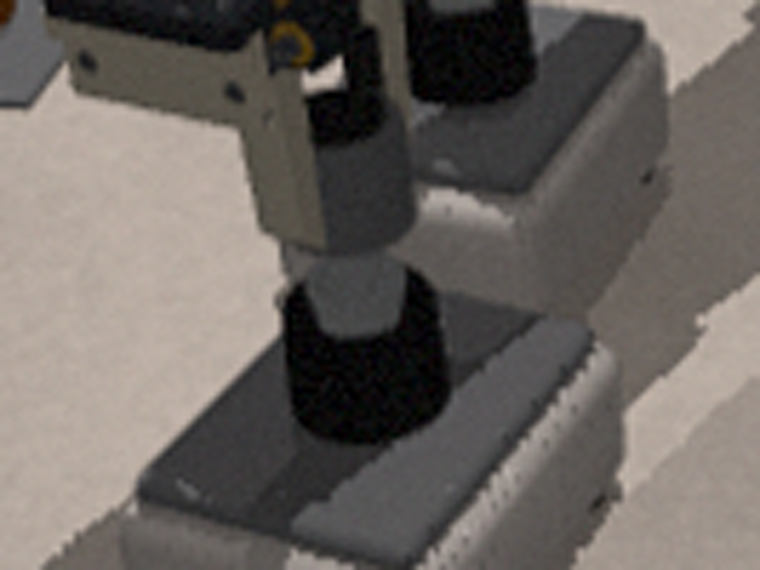

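The shank is inside the socket mouth at crop (355,300), with no lateral force. I'll lower the rest of the way gently.

```bash
python3 -m inch '[[[-0.5,6,0,0,0,0],[0,6,0,0,0,0],[0,3,0,0,0,0],[0,0,0,0,0,0],[0,0,0,0,0,0]]]' ; python3 -m inch '[[[0,3,0,0,0,0],[0,0,0,0,0,0],[0,0,0,0,0,0]]]'
```

```text
t: 8.4
tool_pos: [0.526, -0.1919, 0.1648]
orientation: [-1.081, 1.389, -1.39]
force: [-0.3, -0.3, -2.2]
opening: 0.0476
t: 8.78
tool_pos: [0.5259, -0.1919, 0.1616]
orientation: [-1.082, 1.39, -1.389]
force: [-0.0, -1.0, -3.1]
opening: 0.0477
```

```bash
python3 -m inch '[[[0,1.5,0,0,0,0],[0,0,0,0,0,0],[0,0,0,0,0,0]]]'; python3 -m inch '[[[0,0,0,0,0,0],[0,0,0,0,0,0],[0,0,0,0,0,0],[0,0,0,0,0,0],[0,0,0,0,0,0],[0,0,0,0,0,0],[0,0,0,0,0,0]]]' 93;  python3 - <<'E'
from h import *
c=cam('scene')
cv2.imwrite('pics/g5.png',cv2.resize(c['image'][150:250,110:243],(760,570),interpolation=cv2.INTER_CUBIC))
E
```

```text
t: 9.15
tool_pos: [0.5259, -0.1919, 0.1601]
orientation: [-1.082, 1.389, -1.39]
force: [-0.3, -0.3, -3.4]
opening: 0.0476
t: 10.02
tool_pos: [0.526, -0.1919, 0.1601]
orientation: [-1.082, 1.389, -1.389]
force: [-0.0, 0.3, -1.4]
opening: 0.0932
```

View pics/g5.png

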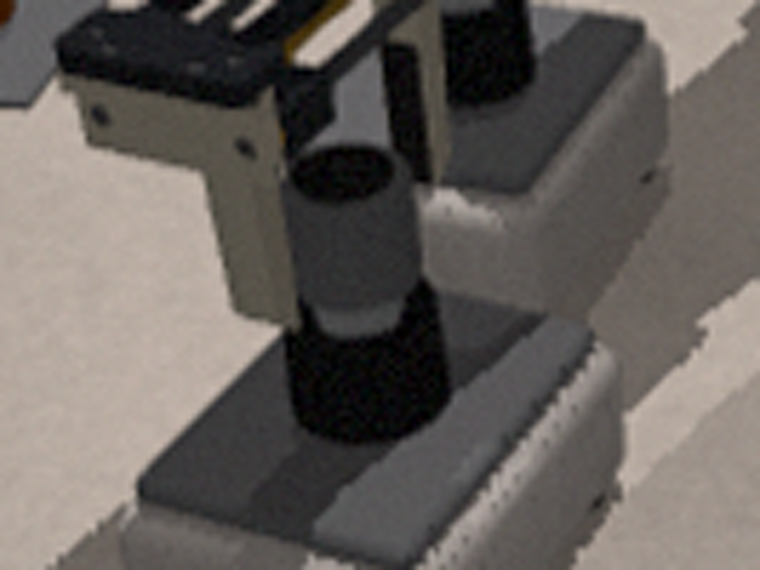

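The head stands upright in the socket and is released, its pad at crop (343,172). I'll rise and close the gripper.

```bash
python3 -m inch '[[[0,-5,0,0,0,0],[0,-15,0,0,0,0],[0,-25,0,0,0,0],[0,-20,0,0,0,0],[0,-5,0,0,0,0],[0,0,0,0,0,0]]]';python3 -m inch '[[[0,0,0,0,0,0],[0,0,0,0,0,0],[0,0,0,0,0,0],[0,0,0,0,0,0],[0,0,0,0,0,0],[0,0,0,0,0,0],[0,0,0,0,0,0],[0,0,0,0,0,0]]]' 0 20;  python3 - <<'E'
from m import *
c=cam('scene');t,st=pad(c,170,180,34,12);print(t,st)
for z in(.1855,.1875):print(onz(c,*t,z))
cv2.imwrite('pics/g6.png',cv2.resize(c['image'][130:250,90:250],(760,570),interpolation=cv2.INTER_CUBIC))
print(monitor.read_state())
E
```

```text
t: 10.82
tool_pos: [0.5261, -0.192, 0.2304]
orientation: [-1.081, 1.389, -1.39]
force: [0.1, -0.2, 0.5]
opening: 0.0932
t: 11.82
tool_pos: [0.526, -0.1919, 0.2302]
orientation: [-1.082, 1.389, -1.39]
force: [-0.2, -0.2, -1.2]
opening: 0.0176
[169.45945946 180.26351351] [161 176  18  10 148]
[ 0.52950953 -0.18907755  0.1855    ]
[ 0.53254009 -0.18793235  0.1875    ]
{'t': 11.875, 'q': array([-4.41424258e-01,  2.06128703e-02,  1.59713064e+00, -2.19673829e-05,
        1.52378471e+00, -1.93405897e-01]), 'dq': array([-1.88457127e-04, -1.49080748e-05, -1.22440355e-03, -1.20550304e-03,
        5.95450685e-04, -4.09359661e-04]), 'joint_torque': array([ 1.71572439e-03, -5.02844024e+01, -4.92052960e+01,  7.41633237e-02,
        3.04332899e-02,  7.45378884e-05]), 'tool_pos': array([ 0.52595882, -0.19190774,  0.23016144]), 'orientation': array([-1.08150266,  1.38946152, -1.38958021]), 'force': array([-0.2306712 ,  0.52136721,  0.10395976]), 'wrist_torque': array([-0.06444326,  0.09513661, -0.000622  ]), 'opening': 0.013513733784445413}
```

View pics/g6.png

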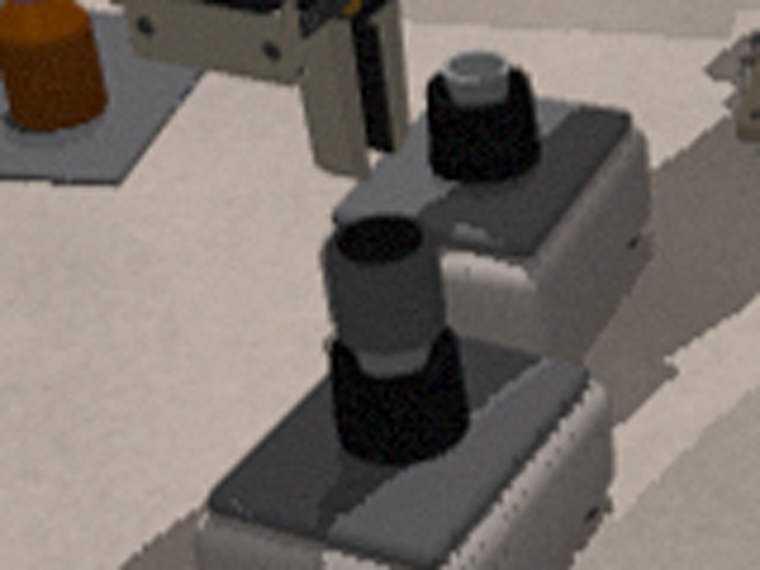

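The head is upright: its lean matches the perspective lean of the nose. The gripper is closing above it. Contact is expected at about TCP z 0.1955 and home at about 0.1855.

```bash
python3 -m inch '[[[0,10,0,0,0,0],[0,15,0,0,0,0],[0,6,0,0,0,0],[0,0,0,0,0,0],[0,0,0,0,0,0]]]'; python3 -m inch '[[[0,2,0,0,0,0],[0,0,0,0,0,0]]]'; python3 -m inch '[[[0,2,0,0,0,0],[0,0,0,0,0,0]]]'
```

```text
t: 12.5
tool_pos: [0.5261, -0.192, 0.1994]
orientation: [-1.081, 1.389, -1.39]
force: [0.6, 0.1, 1.3]
opening: 0.0009
t: 12.75
tool_pos: [0.526, -0.1919, 0.1973]
orientation: [-1.081, 1.389, -1.39]
force: [0.3, -0.3, -0.0]
opening: 0.0004
t: 13.0
tool_pos: [0.5258, -0.1919, 0.1949]
orientation: [-1.082, 1.39, -1.389]
force: [0.1, 0.2, 0.3]
opening: 0.0001
```

```bash
for i in 1 ; do python3 -m inch '[[[0,1.5,0,0,0,0],[0,0,0,0,0,0]]]'; python3 -m inch '[[[0,1.5,0,0,0,0],[0,0,0,0,0,0]]]'; python3 -m inch '[[[0,1.5,0,0,0,0],[0,0,0,0,0,0]]]'; done
```

```text
t: 13.25
tool_pos: [0.5261, -0.1919, 0.1941]
orientation: [-1.081, 1.389, -1.39]
force: [-1.8, 1.0, 4.1]
opening: 0.0004
t: 13.5
tool_pos: [0.5261, -0.192, 0.1929]
orientation: [-1.081, 1.389, -1.39]
force: [-2.2, 0.4, 5.7]
opening: 0.0004
t: 13.75
tool_pos: [0.5261, -0.192, 0.1914]
orientation: [-1.081, 1.389, -1.39]
force: [-2.3, 0.7, 6.1]
opening: 0.0003
```

Contact came at about 0.194 and the sleeve slides under about 6 N. Continuing.

```bash
python3 -m inch '[[[0,1.5,0,0,0,0],[0,1,0,0,0,0],[0,0,0,0,0,0]]]'; python3 -m inch '[[[0,1.5,0,0,0,0],[0,0,0,0,0,0]]]'; python3 -m inch '[[[0,1.5,0,0,0,0],[0,0,0,0,0,0]]]'; python3 -m inch '[[[0,1,0,0,0,0],[0,0,0,0,0,0]]]'
```

```text
t: 14.12
tool_pos: [0.5261, -0.192, 0.189]
orientation: [-1.081, 1.389, -1.39]
force: [-2.6, 0.5, 5.9]
opening: 0.0007
t: 14.38
tool_pos: [0.5262, -0.192, 0.1874]
orientation: [-1.081, 1.389, -1.39]
force: [-2.4, 1.4, 6.8]
opening: 0.0004
t: 14.62
tool_pos: [0.5261, -0.192, 0.1859]
orientation: [-1.081, 1.389, -1.39]
force: [-1.8, 1.3, 6.1]
opening: 0.0002
t: 14.88
tool_pos: [0.5263, -0.1921, 0.1857]
orientation: [-1.081, 1.388, -1.39]
force: [-3.3, 1.7, 11.0]
opening: 0.0004
```

```bash
python3 -m inch '[[[0,1,0,0,0,0],[0,0,0,0,0,0]]]'
```

```text
t: 15.12
tool_pos: [0.5265, -0.1922, 0.1857]
orientation: [-1.081, 1.387, -1.391]
force: [-6.2, 3.2, 15.4]
opening: 0.0008
```

The tool stopped dead at 0.1857, as predicted, while the force rose from 6 to 15 N. That is the home stop, so I'll come away and check.

```bash
python3 -m inch '[[[0,-3,0,0,0,0],[0,-10,0,0,0,0],[0,-30,0,0,0,0],[0,-40,0,0,0,0],[0,-20,0,0,0,0],[0,-5,0,0,0,0],[0,0,0,0,0,0],[0,0,0,0,0,0]]]';  python3 - <<'E'
from m import *
c=cam('scene');t,st=pad(c,170,184,34,12);print(t,st,onz(c,*t,.1775))
for z in(.1775,.1865):print(z,proj(c,[.5262,-.1914,z]))
cv2.imwrite('pics/g7.png',cv2.resize(c['image'][130:250,90:250],(760,570),interpolation=cv2.INTER_CUBIC))
E
```

```text
t: 16.12
tool_pos: [0.5253, -0.1916, 0.2892]
orientation: [-1.083, 1.392, -1.388]
force: [-0.3, 0.1, 0.3]
opening: 0.0006
[170.17307692 183.56410256] [161 178  19  12 156] [ 0.52932519 -0.1886222   0.1775    ]
0.1775 [169.28723864 182.64728792]
0.1865 [168.75727165 178.8994279 ]
```

View pics/g7.png

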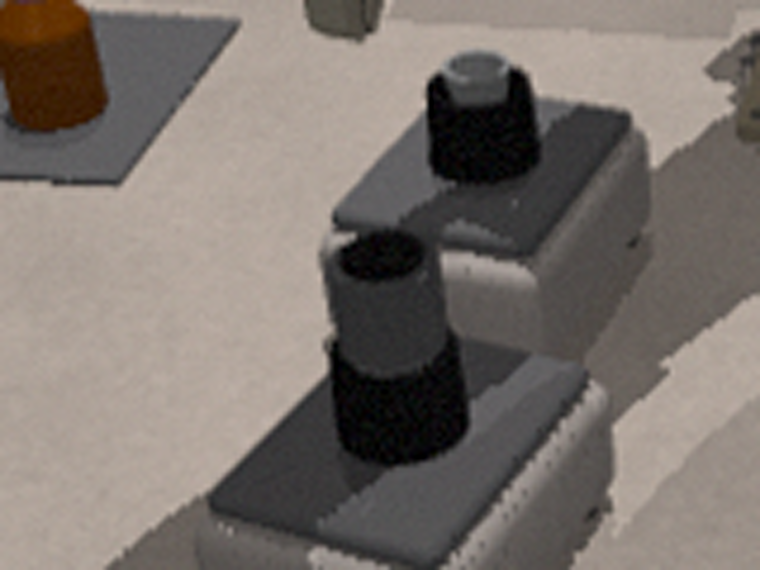

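The head now sits with its shoulder down on the nose and no steel sleeve showing, pad at crop (382,255). The gripper is well clear, so I'll hand the job in.

```bash
python3 -c "
from plant import robot,monitor
print(monitor.read_state()['t'],monitor.read_state()['force']);print(robot.close_job())"
```

```text
16.175 [ 1.04218026  0.63623767 -0.49991926]
the job is handed in; nothing more can be done
None
```

I fitted the grey flat-topped plug to the mixer farthest from the base, drove it fully home and handed the job in at 16.2 s of the 51 s. I gripped it across the rail, stood it in the socket about 2–3 mm above its seat and let go. Then I pressed it down with the closed gripper and came away.

**What my last checks showed:**
- **Sleeve:** it slid under about 6 N and stopped at TCP z 0.1857. I predicted 0.1855 for fully home, and there the force rose to 15 N with no further movement.
- **Head:** the last scene picture shows it upright with its shoulder on the nose and no steel showing. Its pad is within about 4 mm of the socket axis, and within about 1 pixel of where a fully driven head should appear.
- **Gripper:** it ended about 10 cm above the head, with only sensor noise on the force reading.

**What disagreed:** the two cameras differed by up to about 6 mm on the plug and up to 4 mm on the socket. I combined both views at the known heights, and the fit went in without trouble.

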